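# Transfer gearmotor parts to the assembly rack in reverse order

## Robot

A 6-joint arm with a two-finger parallel gripper is mounted at the origin on the work surface. World frame = base frame: x ahead of the robot, y to its left, z up, the work surface at z = 0. Lengths are in m, angles in rad, forces in N, time in s.
With the tool pointing down it reaches from about 0.25 to 0.775 m from the base axis. Payload 4 kg.
Tool frame: the origin (TCP) lies midway between the tips of the shut fingers; the grasp point (between the pads) lies 19 mm behind it; z points along the fingers, y is the line along which they close (so a half turn about z gives the same grasp; the last joint's range is limited). The gripper opens to 94 mm and grips with 3 to 60 N. Pads are 16 mm wide; open, the fingers measure 119 mm over their backs; the gripper's body (75 mm by 177 mm) begins 78 mm behind the grasp point.
Start: joints at [1.181, 0.087, 1.371, -0, 1.684, -0.103], TCP at [0.156, 0.528, 0.206] pointing down, gripper open.
Joint ranges: [-3.1, 3.1], [-0.76, 2.03], [0.27, 2.55], [-1.08, 4.22], [0.17, 2.65], [-2.57, 2.57]. Speed limits (rad/s): [2.79, 2.79, 3.14, 3.14, 3.14, 3.14].

## Interface

Orientations are given as [roll, pitch, yaw] about the fixed x, y, z axes, in that order (R = Rz(yaw) Ry(pitch) Rx(roll)).
In Python, from bench import get_obs, snapshot, close_job gives the robot as it stands. The module is installed in compiled form; this text tells all that it offers.
- The arm moves only by the tool drive_tool, never from a script. Its argument "commands" is a list of rows, each a list of 6 numbers: the shift along the tool's x, y, z in units of 0.04 m (1.0 is 0.04 m), then the turn, a rotation vector about the tool's x, y, z in units of 0.1 rad (1.0 is 0.1 rad). In form: [[dx, dy, dz, wx, wy, wz], ...]. A call has 1 to 20 rows; each row shifts and turns the commanded pose from where the row before left it, along the tool's axes as they then stand; what a row does not reach is not made up. A row lasts 1/8 s, in which the tool goes at most 62.5 mm and 10.7 degrees, less where a joint would pass 70% of its speed; a pose out of reach is approached as far as the arm can. A call with a number of a shift or a turn outside -1 to 1 is refused whole. A call with a gripper value outside its range is refused whole. "gripper" is the closure, from 0 (fully open) to 1 (shut), set as the call begins (left out, the last holds). The fingers move at their own pace and stop on an object; the grip force is fixed at half the most. Time passes only in rows, so rows that do not move let the fingers close. It gives the time, the measured TCP pose, the force, the opening and the grip force at its end, in the units of the state.
- get_obs(): the state, without advancing time (a new reading comes with each control period).
- snapshot(name): name is "side" or "top"; returns a dict with "image" (480x640x3 uint8, blue, green, red), "range_z" (480x640 float32, m along the optical axis (not along the pixel's ray), 0 where there is no reading), "fx", "fy", "cx", "cy" (pixels), "k1" (the pictures are not rectified: a ray, as slopes to the right and down, at radius r is drawn at 1 + k1 r^2 times it, then the intrinsics apply), "rvec" (rotation vector, rad) and "tvec" (3), from world to camera coordinates, as OpenCV has them. Camera axes: x right, y down, z forward; pixel columns grow to the right and rows downward; lengths in m; the calibration is good to about 2 mm. A picture is of the moment at which its call begins.
- close_job(): hands the job in; it is judged then, once.
The state is a dict: "time": time; "joint_positions": joint angles; "qvel": joint speeds; "joint_torque": joint torques, N m; "tool_pos": TCP position; "ee_rot": TCP orientation; "wrist_force": force on the tool from outside, world axes, zero at the start; "wrist_torque": the same for the moment, N m; "width": finger opening in m; "finger_force": force on a finger pad.
Only numpy, scipy, OpenCV 4.12 (cv2) and the standard library are available. Lean on these libraries where they do the work, as an engineer would, in place of code of your own. Each camera call takes 0.05 s, during which the arm holds its last target. There are 200 camera calls.

## Task

Move the four gearmotor parts from the blue feed rack to the empty pockets of the grey assembly rack in reverse order: the part that stands nearest the brass post in the feed rack goes into the pocket farthest from the post in the assembly rack, the next one beside it, and so on, until the part that was farthest from the post stands nearest the other rack's post. Keep every part upright and set it down without dropping it, so that each stands flat on the floor of its own pocket.

Things in the scene. Friction and masses are not known exactly. Their poses are not given: they have to be found in the camera images.
- rotor: Motor rotor, the tallest part: dark slotted steel cylinder 44 mm diameter and 48 mm high with a thin bright shaft (10 mm diameter, 22 mm long) standing on top, 70 mm in all, about 0.3 kg. Grip the 44 mm cylinder. Loose, stands upright; origin: centre of its underside, z up.
- can: Motor housing: smooth aluminium cylinder, flat top with small dark holes, 46 mm diameter, 52 mm high, about 0.2 kg. Loose, stands upright; origin: centre of its underside, z up.
- gearbox: Square steel gearbox block, 36 x 36 mm and 48 mm high, with a low round brass boss (20 mm diameter, 6 mm high) on top, about 0.3 kg. Its x and y axes are square to its sides; it may start turned by up to 0.2 rad to the rack. Loose, stands upright; origin: centre of its underside, z up.
- pinion: Toothed steel wheel (48 mm diameter, 12 mm high) with a slim round neck standing on it, 26 mm diameter from 12 to 56 mm height, about 0.2 kg. Grip the neck. Loose, stands upright; origin: centre of its underside, z up.
- seat_rotor: White plastic ring, 62 mm outer and 53 mm inner diameter, 8 mm high, fixed on the feed rack; the rotor starts standing inside it. The ring stays there and marks where the rotor came from. Origin: centre of its underside, 6 mm above the bench.
- seat_can: White plastic ring, 62 mm outer and 53 mm inner diameter, 8 mm high, fixed on the feed rack; the can starts standing inside it. The ring stays there and marks where the can came from. Origin: centre of its underside, 6 mm above the bench.
- seat_gearbox: White plastic ring, 62 mm outer and 53 mm inner diameter, 8 mm high, fixed on the feed rack; the gearbox starts standing inside it. The ring stays there and marks where the gearbox came from. Origin: centre of its underside, 6 mm above the bench.
- seat_pinion: White plastic ring, 62 mm outer and 53 mm inner diameter, 8 mm high, fixed on the feed rack; the pinion starts standing inside it. The ring stays there and marks where the pinion came from. Origin: centre of its underside, 6 mm above the bench.
- feed_rack: Fixed flat blue plate 6 mm thick, 72 mm wide; the parts start on it in a row, in any order, inside the white rings. Origin: on the bench under the middle of the row; x along the row, z up. Places at x = -97.5, -32.5, 32.5, 97.5 mm, y = 0. Brass post (14 mm diameter, top 36 mm above the bench) at x = +152 mm, so x = +97.5 is nearest the post. Plate spans x = -132.5 to 172.5 mm.
- assembly_rack: Fixed grey rack with four empty square pockets in a row. Origin: on the bench under the middle of the row; x along the row, z up. Pocket centres x = -97.5, -32.5, 32.5, 97.5 mm, y = 0; each 60 x 62 mm inside, takes any part; floor 6 mm, 5 mm walls' tops 14 mm above the bench. 72 mm wide, x = -132.5 to 172.5 mm. Brass post (14 mm diameter, 36 mm high) at x = +152 mm.
Mind the look-alikes: they are no part of the job. What is shaped like the pinion but purple, red or turquoise is not meant.

How it is judged:
By the outcome, as a careful person would: the job done as asked, in the order asked, and still so for the second after the job is handed in, with the robot touching nothing.
It also fails if it takes over 112 s, if anything falls off the work surface, if the arm or the gripper's body presses on something with over 40 N, if the wrist force passes 120 N, or if a joint passes its speed limit or range.

## Working session

There is one attempt and no reset: what is moved stays moved. The work goes in short steps, Python scripts to look and compute and a tool call to move; the robot and the scene stay as the last step left them, time stands still between calls to the robot, and variables do not carry over. Pictures are saved under pics/ and viewed, at most 14 in all, crops included, and the job is handed in when it is done.

Besides the shell and the picture viewer there is one more tool, called after ">>>" as name(argument=value, ...), one argument or row to a line, values as JSON. drive_tool: Moves the arm, as the interface text tells. Its arguments: {"type":"object","properties":{"commands":{"type":"array"},"gripper":{"type":"number"}},"required":["commands"]}

```bash
mkdir -p pics; cat > h.py <<'E'
import numpy as np, cv2, pickle
from bench import get_obs, snapshot, close_job
def cam(s):
    R=cv2.Rodrigues(np.array(s["rvec"],float))[0]; return R,np.array(s["tvec"],float).ravel()
def ray(s,u,v):
    K=np.array([[s["fx"],0,s["cx"]],[0,s["fy"],s["cy"]],[0,0,1.]])
    p=cv2.undistortPoints(np.array([[[u,v]]],float),K,np.array([s["k1"],0,0,0.]))[0,0]
    return np.array([p[0],p[1],1])
def onplane(s,u,v,z):
    R,t=cam(s); c=-R.T@t; d=R.T@ray(s,u,v); return c+d*(z-c[2])/d[2]
def proj(s,P):
    K=np.array([[s["fx"],0,s["cx"]],[0,s["fy"],s["cy"]],[0,0,1.]])
    return cv2.projectPoints(np.array(P,float).reshape(-1,3),np.array(s["rvec"],float),np.array(s["tvec"],float),K,np.array([s["k1"],0,0,0.]))[0][:,0]
E
python3 - <<'E'
from h import *
for n in("top","side"):
    s=snapshot(n); pickle.dump(s,open(n+".pkl","wb")); cv2.imwrite(f"pics/{n}0.png",s["image"])
    R,t=cam(s); print(n,-R.T@t,s["fx"],s["k1"],R[2])
o=get_obs(); print(o)
E
```

```text
top [0.41501724 0.03205049 1.216017  ] 624.8571720144814 -0.19628898195113545 [ 0.12226266  0.00475892 -0.99248637]
side [0.27727339 0.78279367 0.72224579] 618.8284027733149 -0.1002594024208865 [ 0.27584271 -0.70868121 -0.64937027]
{'time': 0.1, 'joint_positions': array([ 1.18086782e+00,  8.78933424e-02,  1.37207289e+00, -3.75590498e-05,
        1.68362721e+00, -1.03077680e-01]), 'qvel': array([-1.65970154e-04, -2.55100721e-03, -7.89770449e-04, -2.26133380e-03,
       -6.87239764e-04, -7.15675836e-05]), 'joint_torque': array([ 2.11090832e-03, -3.41250587e+01, -3.03301692e+01,  7.20332866e-02,
        3.04430723e-02, -1.03332959e-04]), 'tool_pos': array([0.15542912, 0.52706444, 0.20442988]), 'ee_rot': array([-3.13959864e+00, -1.68741551e-04,  2.85473747e+00]), 'wrist_force': array([-0.25968709, -0.04029526,  0.75174275]), 'wrist_torque': array([-0.02079461, -0.0210364 , -0.01341347]), 'finger_force': 0.0, 'width': 0.09426165140069001}
```

View pics/top0.png

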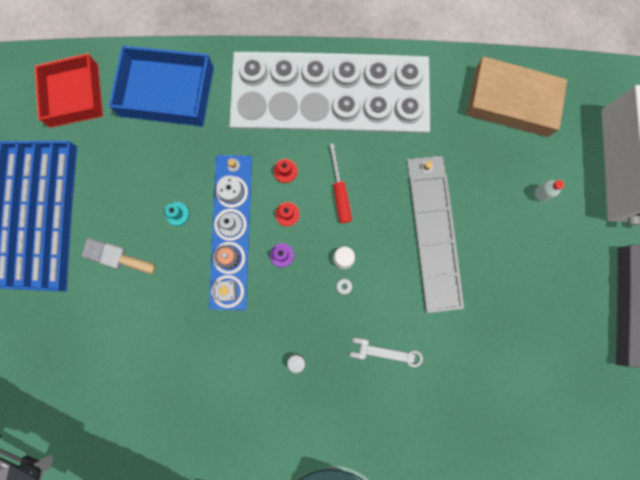

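View pics/side0.png

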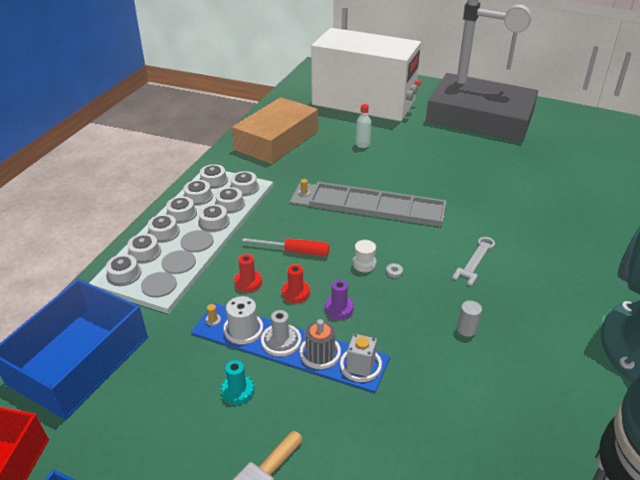

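Top view, counted from the post at (232,163), the feed rack holds the can (231,190), pinion (229,223), rotor (228,257) and gearbox (224,291). The assembly post is at (428,166), with pockets from near (431,193) to far (442,292).

The pinion-shaped things are red at (285,171) and (287,214), purple at (282,254), turquoise at (177,213), and steel at (229,223). Only the steel one, in its white ring on the blue rack, fits. I'll measure next and confirm this in a crop.

```bash
cat > m.py <<'E'
from h import *
s=pickle.load(open("top.pkl","rb")); d=pickle.load(open("side.pkl","rb"))
def rect(s,mask,z,name,near):
    cs,_=cv2.findContours(mask,cv2.RETR_EXTERNAL,cv2.CHAIN_APPROX_NONE)
    c=[c for c in cs if cv2.pointPolygonTest(cv2.convexHull(c),near,False)>=0]
    c=max(c,key=cv2.contourArea); P=np.array([onplane(s,*p,z)[:2] for p in c[:,0].astype(float)])
    r=cv2.minAreaRect((P*1000).astype(np.float32)); print(name,r, c[:,0].min(0),c[:,0].max(0)); return r
for n,q,nf,na in(("top",s,(229,223),(436,240)),("side",d,(280,335),(370,203))):
    hsv=cv2.cvtColor(q["image"],cv2.COLOR_BGR2HSV)
    blue=cv2.inRange(hsv,(100,120,60),(130,255,255)); rect(q,blue,.006,n+" blue",nf)
    grey=cv2.inRange(hsv,(0,0,90),(180,50,225)); rect(q,grey,.014,n+" grey",na)
    br=cv2.inRange(hsv,(8,70,100),(28,255,255)); 
    k,l,st,ce=cv2.connectedComponentsWithStats(br)
    for i in range(1,k):
        if 15<st[i,4]<400: print(n,"brass",st[i,4],ce[i].round(1),onplane(q,*ce[i],.036)[:2].round(4),onplane(q,*ce[i],.06)[:2].round(4))
E
python3 m.py
python3 - <<'E'
from h import *
s=pickle.load(open("top.pkl","rb"));d=pickle.load(open("side.pkl","rb"))
a=cv2.resize(s["image"][150:315,200:300],None,fx=3.6,fy=3.6,interpolation=2)
b=cv2.resize(d["image"][280:410,180:400],(430,254),interpolation=2)
o=np.zeros((600,800,3),np.uint8);o[:594,:360]=a[:594];o[:254,365:795]=b
c=cv2.resize(s["image"][150:320,400:475],None,fx=2,fy=2);o[256:596,500:650]=c
cv2.imwrite("pics/crop.png",o)
E
```

```text
top blue ((559.0177612304688, 208.45936584472656), (73.70744323730469, 306.1902160644531), 89.87186431884766) [209 155] [251 310]
top grey ((563.9605712890625, -192.10269165039062), (305.6862487792969, 76.79908752441406), 7.490927219390869) [407 156] [463 312]
top brass 40 [231.9 163. ] [0.6883 0.2065] [0.6828 0.203 ]
top brass 46 [427.7 164.6] [ 0.6943 -0.1736] [ 0.6887 -0.1694]
top brass 184 [225.3 255.5] [0.5082 0.2117] [0.5063 0.208 ]
top brass 325 [137.1 263.8] [0.4876 0.383 ] [0.4861 0.3759]
top brass 76 [223.5 290.3] [0.4422 0.2126] [0.4416 0.2089]
side blue ((559.218017578125, 212.0616455078125), (76.11347961425781, 305.4604797363281), 89.82019805908203) [191 303] [389 392]
side grey ((562.946533203125, -181.89825439453125), (301.0309143066406, 91.55547332763672), 7.445120334625244) [290 182] [445 226]
side brass 87 [303.5 185.9] [ 0.6889 -0.1547] [ 0.6745 -0.122 ]
side brass 139 [211.6 312.5] [0.684  0.2207] [0.6698 0.2403]
side brass 187 [319.7 331.6] [0.5136 0.195 ] [0.5053 0.2156]
side brass 135 [361.9 342.5] [0.4477 0.1919] [0.4417 0.2126]
```

View pics/crop.png

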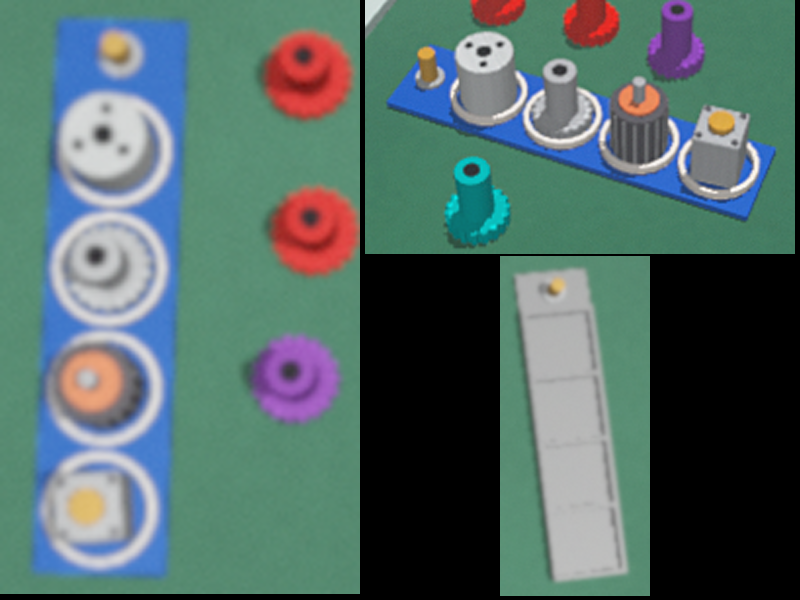

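The crop confirms the order from the post: can, pinion (steel, slim neck), rotor (orange top and shaft), gearbox. The red, purple and turquoise ones stand off the rack. Next I'll take the part positions from the range image, keeping only points near the part tops.

```bash
cat > r.py <<'E'
from h import *
def cloud(s):
    Z=s["range_z"]; v,u=np.nonzero(Z>0); K=np.array([[s["fx"],0,s["cx"]],[0,s["fy"],s["cy"]],[0,0,1.]])
    p=cv2.undistortPoints(np.stack([u,v],1).astype(float)[:,None],K,np.array([s["k1"],0,0,0.]))[:,0]
    z=Z[v,u]; C=np.column_stack([p*z[:,None],z]); R,t=cam(s); return (C-t)@R
if __name__=="__main__":
  for n in("top","side"):
    W=cloud(pickle.load(open(n+".pkl","rb")))
    print(n)
    for nm,x,lo,hi in(("can",.6365,.052,.066),("pinion",.5715,.050,.07),("rotor",.5065,.047,.06),("gear",.4415,.046,.057)):
        m=(abs(W[:,0]-x)<.032)&(abs(W[:,1]-.209)<.034)&(W[:,2]>lo)&(W[:,2]<hi); P=W[m]
        r=cv2.minAreaRect((P[:,:2]*1000).astype(np.float32))
        print(nm,m.sum(),P.mean(0).round(4),np.round(r[0],1),np.round(r[1],1),round(r[2],1))
    m=(abs(W[:,0]-.564)<.2)&(abs(W[:,1]+.193)<.06)&(W[:,2]>.008)&(W[:,2]<.02)
    r=cv2.minAreaRect((W[m][:,:2]*1000).astype(np.float32)); print("rack",m.sum(),r)
E
python3 r.py
```

```text
top
can 460 [0.636  0.2084 0.058 ] [636.6 208.6] [45.1 45.6] 45.8
pinion 160 [0.5707 0.2083 0.0616] [571.3 208.2] [25.2 24.6] 11.1
rotor 392 [0.5059 0.2085 0.0551] [506.5 209. ] [43.1 43.8] 29.1
gear 254 [0.4415 0.2076 0.0536] [441.  208.8] [36.4 35.2] 5.7
rack 2255 ((564.1494140625, -202.40554809570312), (372.9885559082031, 111.41636657714844), 3.1369495391845703)
side
can 573 [0.6353 0.2122 0.0578] [635.7 210.6] [46.5 46.1] 79.2
pinion 242 [0.5707 0.2129 0.0601] [572.3 210.2] [25.1 26. ] 62.3
rotor 550 [0.5058 0.2154 0.0548] [508.  211.6] [44.  43.7] 21.3
gear 432 [0.4414 0.2158 0.0532] [442.5 210.7] [36.2 38.2] 6.7
rack 1232 ((564.7098999023438, -191.38052368164062), (302.45355224609375, 82.12405395507812), 7.003040313720703)
```

>>> drive_tool(
  commands=[
    [0,0,0,0,0,-1],
    [0,0,0,0,0,-1],
    [0,0,0,0,0,-0.86],
    [-0.9,-0.6,0,0,0,0],
    [-0.9,-0.6,0,0,0,0],
    [-0.9,-0.6,0,0,0,0],
    [-0.9,-0.6,0,0,0,0],
    [-0.9,-0.6,0,0,0,0],
    [-0.9,-0.6,0,0,0,0],
    [-0.9,-0.6,0,0,0,0],
    [-0.9,-0.6,0,0,0,0],
    [-0.9,-0.6,0,0,0,0],
    [-0.9,-0.6,0,0,0,0],
    [-0.9,-0.6,0,0,0,0],
    [-0.9,-0.6,0,0,0,0],
    [-0.9,-0.6,0,0,0,0],
    [0,0,0,0,0,0],
    [0,0,0,0,0,0],
  ],
  gripper=0,
)

```text
time: 2.35
tool_pos: [0.6227, 0.2154, 0.2048]
ee_rot: [3.141, -0.002, 3.141]
wrist_force: [0.3, -0.1, -0.4]
width: 0.0939
finger_force: 0.0
```

>>> drive_tool(
  commands=[
    [-0.34,-0.15,0.5,0,0,0],
    [0,0,0.8,0,0,0],
    [0,0,0.8,0,0,0],
    [0,0,0.8,0,0,0],
    [0,0,0.8,0,0,0],
    [0,0,0.5,0,0,0],
    [0,0,0.3,0,0,0],
    [0,0,0,0,0,0],
    [0,0,0,0,0,0],
  ],
)

```text
time: 3.48
tool_pos: [0.638, 0.2095, 0.0271]
ee_rot: [3.141, 0.003, 3.141]
wrist_force: [-0.4, 0.0, -0.0]
width: 0.094
finger_force: 0.0
```

>>> drive_tool(
  commands=[
    [0,0,0,0,0,0],
    [0,0,0,0,0,0],
    [0,0,0,0,0,0],
    [0,0,0,0,0,0],
    [0,0,0,0,0,0],
    [0,0,0,0,0,0],
    [0,0,0,0,0,0],
    [0,0,0,0,0,0],
  ],
  gripper=1,
)

```text
time: 4.47
tool_pos: [0.6369, 0.2094, 0.0255]
ee_rot: [3.141, -0.0, 3.141]
wrist_force: [1.0, 1.1, 0.1]
width: 0.0454
finger_force: 30.0
```

>>> drive_tool(
  commands=[
    [0,0,-0.35,0,0,0],
    [0,0,-0.7,0,0,0],
    [0,0,-0.8,0,0,0],
    [0,0,-0.7,0,0,0],
    [0,0,-0.3,0,0,0],
    [0.2,-0.4,0,0,0,0],
    [0.4,-0.9,0,0,0,0],
    [0.4,-0.9,0,0,0,0],
    [0.4,-0.9,0,0,0,0],
    [0.4,-0.9,0,0,0,0],
    [0.4,-0.9,0,0,0,0],
    [0.4,-0.9,0,0,0,0],
    [0.4,-0.9,0,0,0,0],
    [0.4,-0.9,0,0,0,0],
    [0.4,-0.9,0,0,0,0],
    [0.4,-0.9,0,0,0,0],
    [0.4,-0.7,0,0,0,0],
    [0.14,-0.3,0,0,0,0],
    [0,0,0,0,0,0],
    [0,0,0,0,0,0],
  ],
)

```text
time: 6.98
tool_pos: [0.4471, -0.2058, 0.139]
ee_rot: [3.14, -0.0, -3.142]
wrist_force: [-0.2, 0.2, -1.9]
width: 0.0456
finger_force: 30.0
```

```bash
python3 - <<'E'
from h import *
for n in("top","side"):
    s=snapshot(n); pickle.dump(s,open(n+"2.pkl","wb"))
    c=s["image"][130:330,300:560] if n=="top" else s["image"][80:280,260:520]
    cv2.imwrite(f"pics/{n}2.png",cv2.resize(c,None,fx=3,fy=3))
s2=pickle.load(open("side2.pkl","rb")); t=pickle.load(open("top2.pkl","rb"))
cv2.imwrite("pics/c2.png",np.vstack([cv2.resize(t["image"][130:330,300:560],(390,300)),cv2.resize(s2["image"][80:280,260:520],(390,300))]))
E
```

```text
(no output)
```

View pics/side2.png

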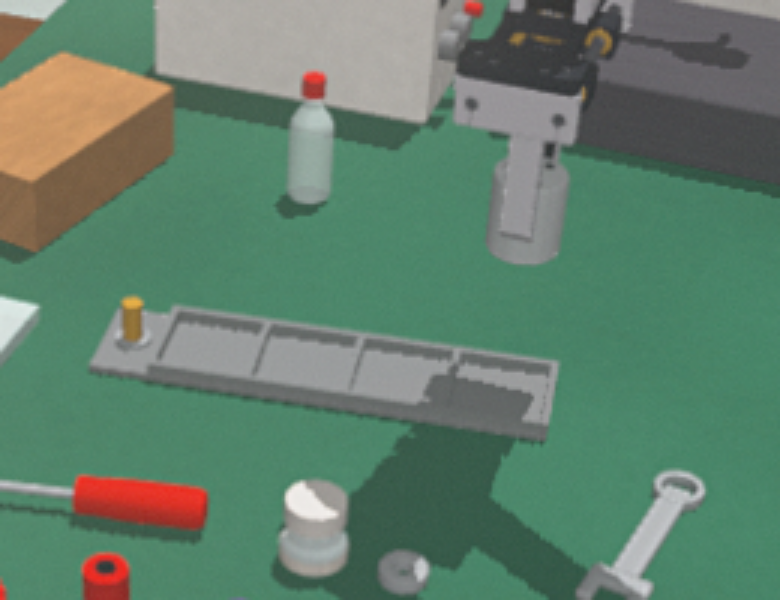

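The can hangs upright at crop (527,215), on course for the end pocket at (500,385). I'll lower it.

>>> drive_tool(
  commands=[
    [0,0,0.5,0,0,0],
    [0,0,0.8,0,0,0],
    [0,0,0.7,0,0,0],
    [0,0,0.4,0,0,0],
    [0,0,0.2,0,0,0],
    [0,0,0.1,0,0,0],
    [0,0,0.07,0,0,0],
    [0,0,0.05,0,0,0],
    [0,0,0,0,0,0],
    [0,0,0,0,0,0],
  ],
)

```text
time: 8.32
tool_pos: [0.4472, -0.2068, 0.027]
ee_rot: [-3.141, 0.001, 3.141]
wrist_force: [-0.5, -0.3, -2.2]
width: 0.0458
finger_force: 30.0
```

>>> drive_tool(
  commands=[
    [0,0,0.02,0,0,0],
    [0,0,0.02,0,0,0],
    [0,0,0,0,0,0],
  ],
)

```text
time: 8.7
tool_pos: [0.4471, -0.2067, 0.0254]
ee_rot: [-3.142, 0.0, 3.141]
wrist_force: [-1.3, 0.7, -0.3]
width: 0.0456
finger_force: 30.0
```

>>> drive_tool(
  commands=[
    [0,0,0,0,0,0],
    [0,0,0,0,0,0],
    [0,0,0,0,0,0],
    [0,0,0,0,0,0],
    [0,0,0,0,0,0],
    [0,0,-0.3,0,0,0],
    [0,0,-0.7,0,0,0],
    [0,0,-0.8,0,0,0],
    [0,0,-0.7,0,0,0],
    [0,0,-0.3,0,0,0],
    [0,0,0,0,0,0],
  ],
  gripper=0,
)

```text
time: 10.07
tool_pos: [0.4475, -0.207, 0.1381]
ee_rot: [-3.141, 0.002, 3.141]
wrist_force: [0.0, -0.4, 0.1]
width: 0.0941
finger_force: 0.0
```

>>> drive_tool(
  commands=[
    [-0.1,0.4,0,0,0,0],
    [-0.25,0.8,0,0,0,0],
    [-0.25,0.9,0,0,0,0],
    [-0.25,0.9,0,0,0,0],
    [-0.25,0.9,0,0,0,0],
    [-0.25,0.9,0,0,0,0],
    [-0.25,0.9,0,0,0,0],
    [-0.25,0.9,0,0,0,0],
    [-0.25,0.9,0,0,0,0],
    [-0.25,0.9,0,0,0,0],
    [-0.25,0.9,0,0,0,0],
    [-0.25,0.8,0,0,0,0],
    [-0.25,0.3,0,0,0,0],
    [0,0,0,0,0,0],
    [0,0,0,0,0,0],
    [0,0,0,0,0,0],
  ],
)

```text
time: 12.08
tool_pos: [0.5712, 0.2082, 0.1372]
ee_rot: [-3.141, -0.0, 3.139]
wrist_force: [-0.3, -0.5, 0.1]
width: 0.0943
finger_force: 0.0
```

>>> drive_tool(
  commands=[
    [0,0.03,0.4,0,0,0],
    [0,0,0.8,0,0,0],
    [0,0,0.8,0,0,0],
    [0,0,0.5,0,0,0],
    [0,0,0.2,0,0,0],
    [0,0,0,0,0,0],
  ],
)

```text
time: 12.82
tool_pos: [0.5708, 0.2101, 0.0283]
ee_rot: [-3.141, -0.001, 3.141]
wrist_force: [0.1, -0.3, 0.3]
width: 0.0941
finger_force: 0.0
```

>>> drive_tool(
  commands=[
    [0,0,0,0,0,0],
    [0,0,0,0,0,0],
    [0,0,0,0,0,0],
    [0,0,0,0,0,0],
    [0,0,0,0,0,0],
    [0,0,0,0,0,0],
    [0,0,0,0,0,0],
    [0,0,0,0,0,0],
  ],
  gripper=1,
)

```text
time: 13.82
tool_pos: [0.5714, 0.2102, 0.029]
ee_rot: [-3.141, -0.0, 3.141]
wrist_force: [0.2, -0.6, 1.1]
width: 0.0261
finger_force: 30.0
```

>>> drive_tool(
  commands=[
    [0,0,-0.35,0,0,0],
    [0,0,-0.7,0,0,0],
    [0,0,-0.8,0,0,0],
    [0,0,-0.7,0,0,0],
    [0,0,-0.3,0,0,0],
    [0.05,-0.4,0,0,0,0],
    [0.13,-0.8,0,0,0,0],
    [0.13,-0.9,0,0,0,0],
    [0.13,-0.9,0,0,0,0],
    [0.13,-0.9,0,0,0,0],
    [0.13,-0.9,0,0,0,0],
    [0.13,-0.9,0,0,0,0],
    [0.13,-0.9,0,0,0,0],
    [0.13,-0.9,0,0,0,0],
    [0.13,-0.9,0,0,0,0],
    [0.13,-0.9,0,0,0,0],
    [0.13,-0.6,0,0,0,0],
    [0,-0.3,0,0,0,0],
    [0,0,0,0,0,0],
    [0,0,0,0,0,0],
  ],
)

```text
time: 16.32
tool_pos: [0.5117, -0.1967, 0.1426]
ee_rot: [3.141, -0.001, 3.142]
wrist_force: [-0.3, 0.5, -2.7]
width: 0.0255
finger_force: 30.0
```

>>> drive_tool(
  commands=[
    [0,-0.03,0.5,0,0,0],
    [0,0,0.8,0,0,0],
    [0,0,0.7,0,0,0],
    [0,0,0.4,0,0,0],
    [0,0,0.2,0,0,0],
    [0,0,0.1,0,0,0],
    [0,0,0.07,0,0,0],
    [0,0,0.05,0,0,0],
    [0,0,0.02,0,0,0],
    [0,0,0,0,0,0],
  ],
)

```text
time: 17.58
tool_pos: [0.5119, -0.1988, 0.0296]
ee_rot: [-3.142, 0.0, 3.141]
wrist_force: [-0.1, -0.3, -1.3]
width: 0.0252
finger_force: 30.0
```

>>> drive_tool(
  commands=[
    [0,0,0.015,0,0,0],
    [0,0,0.01,0,0,0],
    [0,0,0,0,0,0],
    [0,0,0,0,0,0],
  ],
)

```text
time: 18.08
tool_pos: [0.512, -0.1988, 0.029]
ee_rot: [-3.141, 0.001, 3.141]
wrist_force: [-1.2, 0.6, 2.5]
width: 0.0254
finger_force: 30.0
```

>>> drive_tool(
  commands=[
    [0,0,0,0,0,0],
    [0,0,0,0,0,0],
    [0,0,0,0,0,0],
    [0,0,0,0,0,0],
    [0,0,0,0,0,0],
    [0,0,0,0,0,0],
    [0,0,-0.3,0,0,0],
    [0,0,-0.7,0,0,0],
    [0,0,-0.8,0,0,0],
    [0,0,-0.7,0,0,0],
    [0,0,-0.3,0,0,0],
    [0,0,0,0,0,0],
  ],
  gripper=0,
)

```text
time: 19.58
tool_pos: [0.5123, -0.199, 0.1416]
ee_rot: [-3.141, 0.002, 3.141]
wrist_force: [-0.9, -0.7, 0.1]
width: 0.0939
finger_force: 0.0
```

>>> drive_tool(
  commands=[
    [0.02,0.4,0,0,0,0],
    [0.01,0.8,0,0,0,0],
    [0.01,0.9,0,0,0,0],
    [0.01,0.9,0,0,0,0],
    [0.01,0.9,0,0,0,0],
    [0.01,0.9,0,0,0,0],
    [0.01,0.9,0,0,0,0],
    [0.01,0.9,0,0,0,0],
    [0.01,0.9,0,0,0,0],
    [0.01,0.9,0,0,0,0],
    [0.01,0.9,0,0,0,0],
    [0,0.6,0,0,0,0],
    [0,0.3,0,0,0,0],
    [0,0,0,0,0,0],
    [0,0,0,0,0,0],
  ],
)

```text
time: 21.45
tool_pos: [0.5071, 0.2086, 0.1401]
ee_rot: [-3.141, -0.001, 3.14]
wrist_force: [0.0, 0.1, 0.4]
width: 0.0944
finger_force: 0.0
```

>>> drive_tool(
  commands=[
    [0,0.02,0.4,0,0,0],
    [0,0,0.8,0,0,0],
    [0,0,0.8,0,0,0],
    [0,0,0.6,0,0,0],
    [0,0,0.3,0,0,0],
    [0,0,0,0,0,0],
  ],
)

```text
time: 22.2
tool_pos: [0.5066, 0.2095, 0.0233]
ee_rot: [-3.141, -0.002, 3.14]
wrist_force: [-0.1, -0.7, -0.4]
width: 0.094
finger_force: 0.0
```

>>> drive_tool(
  commands=[
    [0,0,0,0,0,0],
    [0,0,0,0,0,0],
    [0,0,0,0,0,0],
    [0,0,0,0,0,0],
    [0,0,0,0,0,0],
    [0,0,0,0,0,0],
    [0,0,0,0,0,0],
    [0,0,0,0,0,0],
  ],
  gripper=1,
)

```text
time: 23.2
tool_pos: [0.5073, 0.2101, 0.0245]
ee_rot: [3.142, 0.0, 3.141]
wrist_force: [0.3, -0.9, 0.3]
width: 0.0437
finger_force: 30.0
```

>>> drive_tool(
  commands=[
    [0,0,-0.35,0,0,0],
    [0,0,-0.7,0,0,0],
    [0,0,-0.8,0,0,0],
    [0,0,-0.7,0,0,0],
    [0,0,-0.3,0,0,0],
    [-0.07,-0.4,0,0,0,0],
    [-0.15,-0.8,0,0,0,0],
    [-0.15,-0.9,0,0,0,0],
    [-0.15,-0.9,0,0,0,0],
    [-0.15,-0.9,0,0,0,0],
    [-0.15,-0.9,0,0,0,0],
    [-0.15,-0.9,0,0,0,0],
    [-0.15,-0.9,0,0,0,0],
    [-0.15,-0.9,0,0,0,0],
    [-0.15,-0.9,0,0,0,0],
    [-0.15,-0.9,0,0,0,0],
    [-0.15,-0.5,0,0,0,0],
    [0,-0.2,0,0,0,0],
    [0,0,0,0,0,0],
    [0,0,0,0,0,0],
  ],
)

```text
time: 25.7
tool_pos: [0.5757, -0.1888, 0.1384]
ee_rot: [3.141, -0.0, -3.141]
wrist_force: [-0.6, -0.0, -2.5]
width: 0.0436
finger_force: 30.0
```

>>> drive_tool(
  commands=[
    [0,-0.02,0.5,0,0,0],
    [0,0,0.8,0,0,0],
    [0,0,0.7,0,0,0],
    [0,0,0.4,0,0,0],
    [0,0,0.2,0,0,0],
    [0,0,0.1,0,0,0],
    [0,0,0.07,0,0,0],
    [0,0,0.05,0,0,0],
    [0,0,0.02,0,0,0],
    [0,0,0,0,0,0],
  ],
)

```text
time: 26.95
tool_pos: [0.5759, -0.1908, 0.025]
ee_rot: [-3.142, 0.0, 3.141]
wrist_force: [-0.8, -0.3, -2.6]
width: 0.0435
finger_force: 30.0
```

>>> drive_tool(
  commands=[
    [0,0,0.015,0,0,0],
    [0,0,0.01,0,0,0],
    [0,0,0,0,0,0],
    [0,0,0,0,0,0],
  ],
)

```text
time: 27.45
tool_pos: [0.576, -0.1909, 0.0245]
ee_rot: [-3.141, 0.001, 3.141]
wrist_force: [-1.0, -0.2, 2.8]
width: 0.0438
finger_force: 30.0
```

>>> drive_tool(
  commands=[
    [0,0,0,0,0,0],
    [0,0,0,0,0,0],
    [0,0,0,0,0,0],
    [0,0,0,0,0,0],
    [0,0,0,0,0,0],
    [0,0,0,0,0,0],
    [0,0,-0.3,0,0,0],
    [0,0,-0.7,0,0,0],
    [0,0,-0.8,0,0,0],
    [0,0,-0.7,0,0,0],
    [0,0,-0.4,0,0,0],
    [0,0,0,0,0,0],
  ],
  gripper=0,
)

```text
time: 28.95
tool_pos: [0.5767, -0.1911, 0.1418]
ee_rot: [-3.14, 0.003, 3.141]
wrist_force: [-0.5, 0.2, 0.0]
width: 0.0941
finger_force: 0.0
```

>>> drive_tool(
  commands=[
    [0.15,0.4,0,0,0,0],
    [0.3,0.8,0,0,0,0],
    [0.3,0.9,0,0,0,0],
    [0.3,0.9,0,0,0,0],
    [0.3,0.9,0,0,0,0],
    [0.3,0.9,0,0,0,0],
    [0.3,0.9,0,0,0,0],
    [0.3,0.9,0,0,0,0],
    [0.3,0.9,0,0,0,0],
    [0.3,0.9,0,0,0,0],
    [0.3,0.9,0,0,0,0],
    [0.2,0.5,0,0,0,0],
    [0,0.2,0,0,0,-0.5],
    [0,0,0,0,0,-0.5],
    [0,0,0,0,0,0],
    [0,0,0,0,0,0],
  ],
)

```text
time: 30.95
tool_pos: [0.442, 0.2089, 0.1394]
ee_rot: [-3.141, -0.001, -3.043]
wrist_force: [0.9, -0.1, -0.1]
width: 0.094
finger_force: 0.0
```

>>> drive_tool(
  commands=[
    [0,0.02,0.4,0,0,0],
    [0,0,0.8,0,0,0],
    [0,0,0.8,0,0,0],
    [0,0,0.6,0,0,0],
    [0,0,0.28,0,0,0],
    [0,0,0,0,0,0],
  ],
)

```text
time: 31.7
tool_pos: [0.4413, 0.2098, 0.0236]
ee_rot: [-3.141, -0.002, -3.043]
wrist_force: [0.0, -0.7, 0.3]
width: 0.094
finger_force: 0.0
```

>>> drive_tool(
  commands=[
    [0,0,0,0,0,0],
    [0,0,0,0,0,0],
    [0,0,0,0,0,0],
    [0,0,0,0,0,0],
    [0,0,0,0,0,0],
    [0,0,0,0,0,0],
    [0,0,0,0,0,0],
    [0,0,0,0,0,0],
  ],
  gripper=1,
)

```text
time: 32.7
tool_pos: [0.4421, 0.2102, 0.0247]
ee_rot: [3.142, 0.0, -3.042]
wrist_force: [-0.1, -1.1, -0.1]
width: 0.036
finger_force: 30.0
```

>>> drive_tool(
  commands=[
    [0,0,-0.35,0,0,0],
    [0,0,-0.7,0,0,0],
    [0,0,-0.8,0,0,0],
    [0,0,-0.7,0,0,0],
    [0,0,-0.3,0,0,0],
    [-0.12,-0.4,0,0,0,0],
    [-0.35,-0.8,0,0,0,0],
    [-0.35,-0.9,0,0,0,0],
    [-0.35,-0.9,0,0,0,0],
    [-0.35,-0.9,0,0,0,0],
    [-0.35,-0.9,0,0,0,0],
    [-0.35,-0.9,0,0,0,0],
    [-0.35,-0.9,0,0,0,0],
    [-0.35,-0.9,0,0,0,0],
    [-0.35,-0.9,0,0,0,0],
    [-0.35,-0.9,0,0,0,0],
    [-0.35,-0.7,0,0,0,0],
    [0,-0.23,0,0,0,0],
    [0,0,0,0,0,0],
    [0,0,0,0,0,0],
  ],
)

```text
time: 35.2
tool_pos: [0.6399, -0.1804, 0.1382]
ee_rot: [3.14, -0.001, -3.042]
wrist_force: [-1.1, 0.2, -3.8]
width: 0.0358
finger_force: 30.0
```

>>> drive_tool(
  commands=[
    [0,0,0.5,0,0,0],
    [0,0,0.8,0,0,0],
    [0,0,0.7,0,0,0],
    [0,0,0.4,0,0,0],
    [0,0,0.2,0,0,0],
    [0,0,0.1,0,0,0],
    [0,0,0.07,0,0,0],
    [0,0,0.05,0,0,0],
    [0,0,0.01,0,0,0],
    [0,0,0,0,0,0],
  ],
)

```text
time: 36.45
tool_pos: [0.6408, -0.1814, 0.0258]
ee_rot: [-3.141, 0.0, -3.042]
wrist_force: [-1.2, 0.0, -3.5]
width: 0.036
finger_force: 30.0
```

>>> drive_tool(
  commands=[
    [0,0,0.015,0,0,0],
    [0,0,0.01,0,0,0],
    [0,0,0,0,0,0],
    [0,0,0,0,0,0],
  ],
)

```text
time: 36.95
tool_pos: [0.6407, -0.1814, 0.0248]
ee_rot: [-3.141, 0.0, -3.042]
wrist_force: [-0.3, 0.3, -0.8]
width: 0.0357
finger_force: 30.0
```

Touching down, so I'll settle it a hair more, release, rise, and back off for a look.

>>> drive_tool(
  commands=[
    [0,0,0.01,0,0,0],
    [0,0,0,0,0,0],
  ],
)

```text
time: 37.2
tool_pos: [0.6408, -0.1814, 0.0247]
ee_rot: [-3.141, 0.001, -3.042]
wrist_force: [-0.6, 0.4, 1.5]
width: 0.0361
finger_force: 30.0
```

>>> drive_tool(
  commands=[
    [0,0,0,0,0,0],
    [0,0,0,0,0,0],
    [0,0,0,0,0,0],
    [0,0,0,0,0,0],
    [0,0,0,0,0,0],
    [0,0,0,0,0,0],
    [0,0,-0.3,0,0,0],
    [0,0,-0.7,0,0,0],
    [0,0,-0.8,0,0,0],
    [0,0,-0.7,0,0,0],
    [0,0,-0.8,0,0,0],
    [0.6,0.6,0,0,0,0],
    [0.6,0.6,0,0,0,0],
    [0.6,0.6,0,0,0,0],
    [0.6,0.6,0,0,0,0],
    [0.6,0.6,0,0,0,0],
    [0.6,0.6,0,0,0,0],
    [0.6,0.6,0,0,0,0],
    [0.5,0.5,0,0,0,0],
    [0,0,0,0,0,0],
  ],
  gripper=0,
)

```text
time: 39.7
tool_pos: [0.4344, -0.0121, 0.1574]
ee_rot: [-3.141, 0.003, -3.041]
wrist_force: [0.1, 0.9, 0.3]
width: 0.0938
finger_force: 0.0
```

```bash
python3 - <<'E'
from r import *
im=[]
for n in("top","side"):
    s=snapshot(n); pickle.dump(s,open(n+"3.pkl","wb")); im.append(s["image"])
    W=cloud(s)
    for nm,c,lo,hi in(("can",(.4473,-.2067),.052,.066),("pinion",(.5118,-.1982),.05,.07),("rotor",(.5762,-.1898),.047,.06),("gear",(.6407,-.1813),.046,.057)):
        m=(abs(W[:,:2]-c)<.031).all(1)&(W[:,2]>lo)&(W[:,2]<hi); P=W[m]
        if len(P)<9: print(n,nm,len(P)); continue
        r=cv2.minAreaRect((P[:,:2]*1000).astype(np.float32)); print(n,nm,len(P),P[:,2].mean().round(4),np.round(r[0],1),np.round(r[1],1))
a=cv2.resize(im[0][140:330,360:500],(400,543),interpolation=2);b=cv2.resize(im[1][120:270,260:480],(400,273),interpolation=2)
o=np.zeros((543,800,3),np.uint8);o[:,:400]=a;o[:273,400:]=b;o[273:,400:]=cv2.resize(im[0],(400,270));cv2.imwrite("pics/end.png",o)
E
```

```text
top can 460 0.0581 [ 447.  -207.6] [43.  44.6]
top pinion 161 0.0615 [ 511.4 -199.5] [25.1 25. ]
top rotor 393 0.0548 [ 574.7 -192. ] [44.5 43.3]
top gear 261 0.053 [ 640.2 -182.2] [37.5 37.3]
side can 268 0.0568 [ 445.7 -203.8] [43.3 44.9]
side pinion 134 0.0588 [ 512.9 -196.4] [28.  24.4]
side rotor 255 0.0535 [ 575.5 -188.8] [44.4 45.6]
side gear 195 0.0519 [ 640.8 -180.5] [36.3 42.1]
```

View pics/end.png

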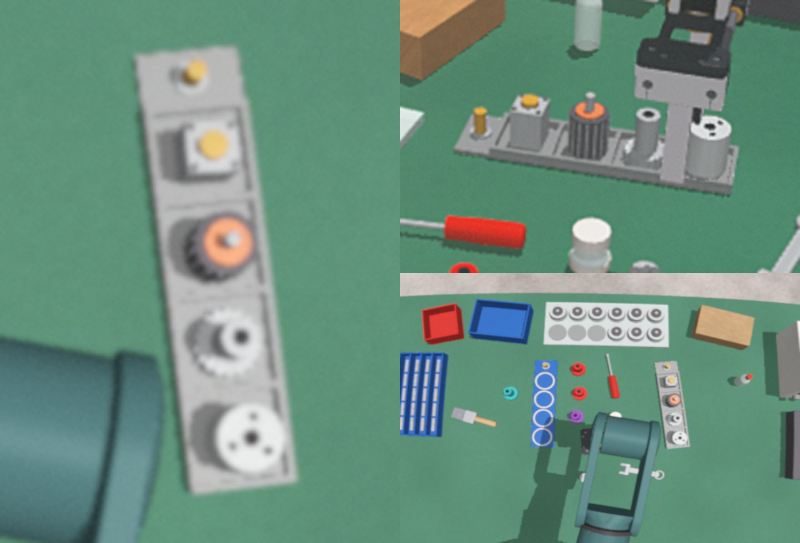

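The picture shows all four parts upright in their pockets. From the post at crop (195,72) they run gearbox (212,145), rotor (228,242), pinion (235,340), can (250,438). Top heights match parts resting on the 6 mm floor, and the gripper is clear.

```bash
python3 -c "
from bench import close_job; print(close_job())"
```

```text
the job is handed in; nothing more can be done
None
```

The job is handed in after about 40 s on the robot's clock: all four parts stand upright on their pocket floors in reverse order (gearbox nearest the post, then rotor, pinion and can farthest), as the last camera check showed.

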